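# Clear the dosing plate and hold its index plunger out

### The job

Pick up the scraper block and use it, not the fingers, to sweep all four tablets off the round plate into the steel tray beside it, then stand the scraper upright on the counter again, clear of the plate. Then take hold of the black knob of the sprung index plunger, pull it straight up as far as it goes and keep holding it there, its pin clear of the plate: the program finishes while holding it. Leave the jar, the weight, the mortar, the beaker and the spatula where they are.

Things in the scene. Friction and masses are not known exactly. Their poses are not given: they have to be found in the camera images.
- plate_top (a point): centre of the top of the fixed, round, level metal plate: diameter 200 mm, 15 mm thick, top 50 mm above the counter, on a pedestal of 100 mm diameter. +z is up, +x points from the centre to the index plunger at the plate's edge, +y is level at right angles to that. The tray is on the +y or the -y side, the scraper on the opposite side
- plunger (a joint): pull of the index plunger, m: 0 = pin down in its hole in the plate (12 mm deep), 0.020 = pulled straight up as far as it goes (a hard stop). A spring pulls it back: 6 N at 0, 12 N at 0.020. Its steel bracket: a post outside the plate and, over the plate's edge, an arm 32 mm wide, 17 to 29 mm above the plate, reaching inwards to 69 mm from the plate's axis
- plunger_knob (a point): centre (half-way up) of the plunger's knob, a black upright cylinder 24 mm in diameter and 24 mm high; it rises with the plunger. At rest this point is 58 mm above the plate's top, 85 mm from the plate's axis; the knob's underside is then 9 mm above a collar 18 mm in diameter and 17 mm above the bracket's arm
- scraper_center (a point): centre (half-way up) of the loose scraper block, standing upright on the counter: 120 mm long (its x), 70 mm high (its z), 22 mm thick (its y); white plastic with a black rubber lip along the bottom, 14 mm high and 18 mm thick; about 150 g. Gripped across its thickness near the top
- tray: fixed open steel tray on the counter, origin under its centre: 170 mm (its x, parallel to the plate's x) by 200 mm (its y) by 26 mm high, walls and floor 3 mm. It reaches a little way under the plate's overhanging edge, so that what is swept off the plate at that side falls into it
- tablet1_center (a point): centre of one of four equal loose white tablets lying flat on the plate at the start: round, 26 mm in diameter, 12 mm high, about 12 g
- tablet2_center (a point): centre of one of four equal loose white tablets lying flat on the plate at the start: round, 26 mm in diameter, 12 mm high, about 12 g
- tablet3_center (a point): centre of one of four equal loose white tablets lying flat on the plate at the start: round, 26 mm in diameter, 12 mm high, about 12 g
- tablet4_center (a point): centre of one of four equal loose white tablets lying flat on the plate at the start: round, 26 mm in diameter, 12 mm high, about 12 g
- jar: bystander: amber glass jar, 52 mm in diameter, 70 mm high; origin under its centre
- weight: bystander: steel balance weight with a small knob, 40 mm in diameter, 60 mm high; origin under its centre
- mortar: bystander: white ceramic bowl, 80 mm in diameter, 50 mm high; origin under its centre
- beaker: bystander: steel beaker, 64 mm in diameter, 70 mm high; origin under its centre
- spatula: bystander: flat spatula, 170 mm long (its x), lying on the counter between the plate and the robot; origin under its centre
Not all that is in view belongs to the job. Leave any blue or pink look-alike of the part that bears scraper_center alone.

How it is judged (in metres and radians):
On the way, in this order (a step that is already met when the one before it is completed fails the run):
1. all four tablets have been swept into the tray while the scraper is held (x of tablet1_center in the frame of tray between -0.084 and 0.084 m and y of tablet1_center in the frame of tray between -0.099 and 0.099 m and height (world z) of each of tablet1_center, tablet2_center, tablet3_center, tablet4_center below 0.034 m and x of tablet2_center in the frame of tray between -0.084 and 0.084 m and y of tablet2_center in the frame of tray between -0.099 and 0.099 m and x of tablet3_center in the frame of tray between -0.084 and 0.084 m and y of tablet3_center in the frame of tray between -0.099 and 0.099 m and x of tablet4_center in the frame of tray between -0.084 and 0.084 m and y of tablet4_center in the frame of tray between -0.099 and 0.099 m and contact force between scraper and the fingers above 1 N), for 0.2 s.
2. the scraper stands upright on the counter, clear of the plate, let go (height (world z) of scraper_center between 0.032 and 0.038 m and angle between scraper_center's own z axis and vertical below 0.1 rad and contact force between scraper and the fingers below 0.1 N and horizontal distance between scraper_center and plate_top above 0.1 m), for 0.2 s.
3. the plunger is pulled fully up by the fingers (value of joint plunger above 0.017 m and contact force between plunger and the fingers above 3 N and contact force between plunger and scraper below 0.1 N), for 0.3 s.
At the end, for the whole second after the job is handed in: fingers (over 3 N, not the scraper) hold the plunger up by over 17 of 20 mm; all tablets at rest within the tray's outline, centres under 34 mm above the counter; scraper at rest, let go, upright within 0.1 rad on the counter, centre over 100 mm from the plate's axis (all of step 2 and all of step 3 and x of tablet1_center in the frame of tray between -0.084 and 0.084 m and y of tablet1_center in the frame of tray between -0.099 and 0.099 m and height (world z) of each of tablet1_center, tablet2_center, tablet3_center, tablet4_center below 0.034 m and x of tablet2_center in the frame of tray between -0.084 and 0.084 m and y of tablet2_center in the frame of tray between -0.099 and 0.099 m and x of tablet3_center in the frame of tray between -0.084 and 0.084 m and y of tablet3_center in the frame of tray between -0.099 and 0.099 m and x of tablet4_center in the frame of tray between -0.084 and 0.084 m and y of tablet4_center in the frame of tray between -0.099 and 0.099 m and linear speed of each of scraper, tablet1, tablet2, tablet3, tablet4 below 0.02 m/s); the arm keeps its last pose, push and grip.
It fails at once if a tablet is touched by the fingers or the arm (contact force between any of tablet1, tablet2, tablet3, tablet4 and the fingers above 0.5 N or contact force between any of tablet1, tablet2, tablet3, tablet4 and the arm above 0.5 N).
It fails at once if a bystander is moved by more than 30 mm (distance of any of jar, weight, mortar, beaker, spatula from where it was at the start of the episode above 0.03 m).
It also fails if it takes over 58 s, if anything falls off the work surface, if the arm or the gripper's body presses on something with over 40 N, if the wrist force passes 120 N, or if a joint passes its speed limit or range.

### The arm

A 7-joint arm with a two-finger parallel gripper is mounted at the origin on the work surface. World frame = base frame: x ahead of the robot, y to its left, z up, the work surface at z = 0. Lengths are in mm, angles in rad, forces in N, time in s.
With the tool pointing down it reaches from about 400 to 875 mm from the base axis. Payload 4.4 kg.
Tool frame: the origin (TCP) lies at the very end of the fingers, on their centre line; the grasp point (between the pads) lies 19 mm behind it; z points along the fingers, y is the line along which they close (so a half turn about z gives the same grasp; the last joint's range is limited). The gripper opens to 85 mm and grips with 20 to 120 N. Pads are 22 mm wide; open, the fingers measure 114 mm over their backs; the gripper's body (76 mm by 85 mm) begins 54 mm behind the grasp point. The pads swing forward as they close: fully open they stand 13 mm farther back than shut.
Start: joints at [1.251, 0.628, 0.038, 1.517, -0.027, 0.996, -0.02], TCP at [163.233, -629.184, 201.913] pointing down, gripper open.
Joint ranges: [-3.06, 3.06], [-0.37, 2.12], [-1.25, 1.32], [0.18, 2.47], [-1.1, 4.24], [0.23, 1.98], [-2.94, 2.94]. Speed limits (rad/s): [2.57, 2.57, 3.14, 3.14, 3.14, 3.14, 3.14].

### API

Orientations are given as [roll, pitch, yaw] about the fixed x, y, z axes, in that order (R = Rz(yaw) Ry(pitch) Rx(roll)).
In Python, from cell import ctrl gives the robot as it stands.
- The arm moves only by the tool step_arm, never from a script. Its argument "series" is a list that holds one entry, the list of rows, each a list of 7 numbers: the turn, a rotation vector about the tool's x, y, z as a fraction of full scale, then the shift along the tool's x, y, z as a fraction of full scale, then the closure, from 0 (fully open) to 1 (shut). In form: [[[ax, ay, az, tx, ty, tz, gripper], ...]]. A call has 1 to 12 rows; each row shifts and turns the commanded pose from where the row before left it, along the tool's axes as they then stand; what a row does not reach is not made up. Full scale, the value 1, is 150 mm for a shift and 45 degrees for a turn. A row lasts 1/10 s, in which the tool goes at most 50 mm and 8.59 degrees, less where a joint would pass 70% of its speed; a pose out of reach is approached as far as the arm can. A call with a number of a shift or a turn outside -1 to 1 is refused whole. A call with a gripper value outside its range is refused whole. The fingers move at their own pace and stop on an object; the grip force is fixed at half the most. Time passes only in rows, so rows that do not move let the fingers close. It gives the time, the measured TCP pose, the force, the opening and the grip force at its end, in the units of the state.
- ctrl.read_state(): the state, without advancing time (a new reading comes with each control period).
- ctrl.get_image(name): name is "scene" or "side" or "wrist"; returns a dict with "img" (480x640x3 uint8, red, green, blue), "fx", "fy", "cx", "cy" (pixels), "R" (3x3) and "t" (3): a world point X has camera coordinates R X + t. Camera axes: x right, y down, z forward; pixel columns grow to the right and rows downward; lengths in mm; the calibration is good to about 2 mm. A picture is of the moment at which its call begins. There is no depth.
- ctrl.finish_job(): hands the job in; it is judged then, once.
Trained networks look in a picture, given as the dict that the camera call returned (one of the last four; its "shot" number tells which), for a name from the list of things; names that differ only in an ending like _2 or _b are one class to them, and where a whole thing is asked for, a point or a joint stands for the part that bears it (a point fixed in the world has none). Each returns a list of dicts, best first, with "score" (0 to 1); they miss things now and then, are a little off and sometimes report something else, mostly with a low value. They report only what shows in the picture. A call takes as long as a camera call. They do not tell look-alikes from the thing itself.
- ctrl.recognise(picture, thing): "centre" ([column, row] in pixels, amid what is visible of it).
The state is a dict: "clock": time; "qpos": joint angles; "qd": joint speeds; "tau": joint torques, N m; "eef_pos": TCP position; "tool_rot": TCP orientation; "force": force on the tool from outside, world axes, zero at the start; "torque": the same for the moment, N m; "width": finger opening in mm; "gripper_force": force on a finger pad.
Only numpy, scipy, OpenCV 4.12 (cv2) and the standard library are available. Lean on these libraries where they do the work, as an engineer would, in place of code of your own. Each camera call takes 0.05 s, during which the arm holds its last target. There are 200 camera calls.

## Working session

There is one attempt and no reset: what is moved stays moved. The work goes in short steps, Python scripts to look and compute and a tool call to move; the robot and the scene stay as the last step left them, time stands still between calls to the robot, and variables do not carry over. Pictures are saved under pics/ and viewed, at most 10 in all, crops included, and the job is handed in when it is done.

Besides the shell and the picture viewer there is one more tool, called as a command line: name --argument value ..., lists and objects as JSON in quotes. step_arm: Moves the arm, as the interface text tells. Shift numbers are shares of 150 mm and turn numbers shares of 45 degrees, none past 1 either way. Its arguments: {"type":"object","properties":{"series":{"type":"array","items":{"type":"array","items":{"type":"array","items":{"type":"number","minimum":-1,"maximum":1}}}}},"required":["series"]}

```bash
mkdir -p pics; cat > h.py <<'E'
import numpy as np, cv2
from cell import ctrl
from scipy.spatial.transform import Rotation as Ro
def pix2w(p,uv,z):
    R=np.array(p["R"]);t=np.array(p["t"]).ravel()
    d=R.T@np.array([(uv[0]-p["cx"])/p["fx"],(uv[1]-p["cy"])/p["fy"],1.]);c=-R.T@t
    return c+d*(z-c[2])/d[2]
def w2pix(p,X):
    c=np.array(p["R"])@np.array(X,float)+np.array(p["t"]).ravel()
    return np.array([p["fx"]*c[0]/c[2]+p["cx"],p["fy"]*c[1]/c[2]+p["cy"]])
def save(p,n): cv2.imwrite("pics/"+n,np.ascontiguousarray(p["img"][:,:,::-1]))
E
python3 - <<'E'
from h import *
s=ctrl.read_state();print(s["clock"],s["eef_pos"],s["tool_rot"],s["width"])
Z={"plate_top":50,"plunger_knob":108,"scraper_center":35,"tray":10,"tablet1_center":56,"jar":35,"weight":30,"mortar":25,"beaker":35,"spatula":2}
for n in ["scene","side"]:
    p=ctrl.get_image(n);save(p,n+"1.png");print(n,-np.array(p["R"]).T@np.array(p["t"]).ravel())
    for k,z in Z.items():
        for r in ctrl.recognise(p,k)[:6]: print(k,round(r["score"],2),np.round(r["centre"]),np.round(pix2w(p,r["centre"],z)[:2]))
E
```

```text
0.0 [ 163.08310035 -628.51593473  200.9982646 ] [-3.13972836e+00  1.88990486e-05  2.53873943e-01] 85.4427801883791
scene [1060.87134652  501.64608835 1357.73952084]
plate_top 0.73 [297. 246.] [571. -65.]
plunger_knob 0.46 [283. 251.] [627. -56.]
scraper_center 0.93 [252. 214.] [ 580. -237.]
scraper_center 0.88 [252. 172.] [ 480. -345.]
scraper_center 0.75 [238. 138.] [ 423. -472.]
scraper_center 0.58 [314. 152.] [ 303. -268.]
scraper_center 0.56 [274. 107.] [ 259. -484.]
tray 0.61 [353. 284.] [534. 108.]
jar 0.62 [318. 323.] [684. 124.]
weight 0.78 [217. 259.] [ 741. -202.]
mortar 0.96 [403. 318.] [522. 265.]
beaker 0.81 [198. 189.] [ 631. -412.]
spatula 0.63 [339. 215.] [398. -73.]
side [ -57.66051131  732.61630571 1179.50639101]
plate_top 0.94 [305. 243.] [573. -62.]
plunger_knob 0.43 [338. 210.] [ 541. -161.]
scraper_center 0.8 [438. 244.] [ 304. -271.]
scraper_center 0.66 [386. 199.] [ 500. -335.]
scraper_center 0.66 [430. 178.] [ 444. -479.]
scraper_center 0.64 [490. 202.] [ 264. -490.]
scraper_center 0.59 [342. 211.] [ 572. -225.]
tray 0.64 [271. 305.] [539. 118.]
tablet1_center 0.47 [329. 236.] [ 535. -113.]
jar 0.83 [218. 270.] [699. 127.]
weight 0.82 [288. 193.] [ 735. -199.]
mortar 0.85 [228. 344.] [541. 267.]
beaker 0.7 [353. 164.] [ 656. -404.]
spatula 0.61 [363. 286.] [397. -68.]
```

```bash
python3 - <<'E'
import cv2
a=cv2.imread("pics/scene1.png")[90:360,170:450];b=cv2.imread("pics/side1.png")[130:370,190:520]
a=cv2.resize(a,(400*1,386));a=cv2.resize(cv2.imread("pics/scene1.png")[90:360,170:450],None,fx=2.2,fy=2.2,interpolation=2)
b=cv2.resize(b,None,fx=2.4,fy=2.4,interpolation=2)
cv2.imwrite("pics/a.png",a);cv2.imwrite("pics/b.png",b)
E
```

```text
(no output)
```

View pics/a.png

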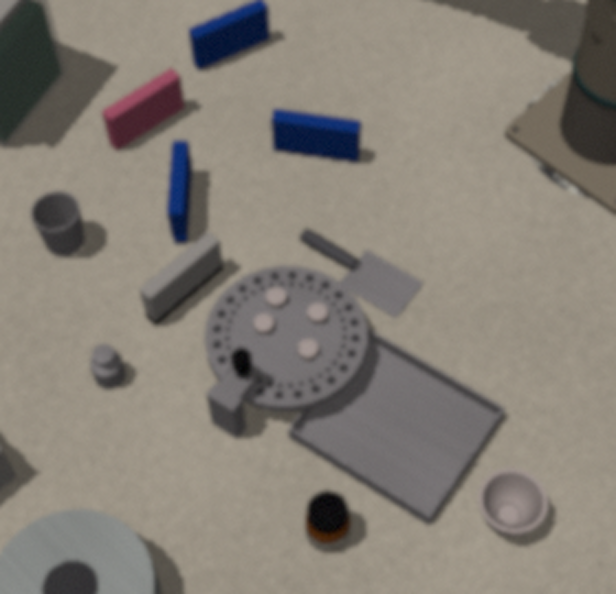

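View pics/b.png

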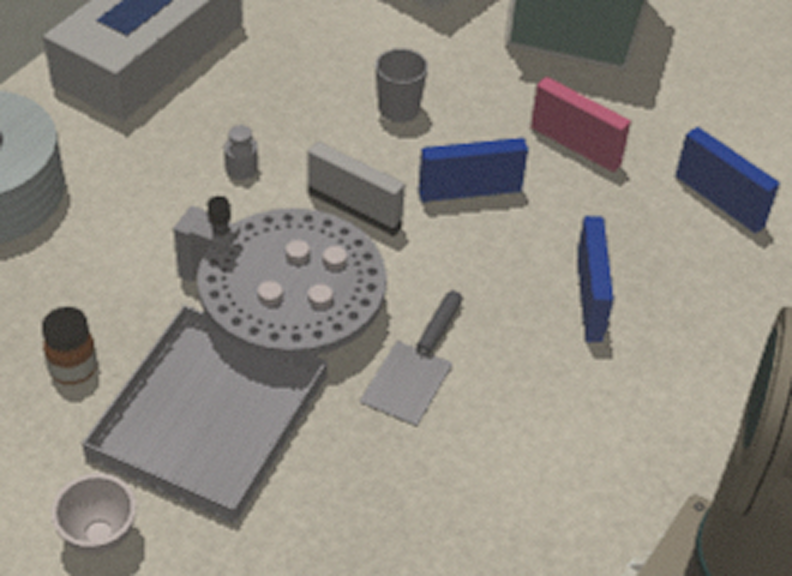

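Both pictures show the white scraper at scene (252,217) beside the plate, the tray on the opposite side, knob at scene (280,255) and side (281,218), and four tablets near the plate's middle.

```bash
python3 - <<'E'
from h import *
A=ctrl.get_image("scene");B=ctrl.get_image("side");W=ctrl.get_image("wrist");save(W,"w1.png")
fa=lambda u:(u[0]/2.2+170,u[1]/2.2+90); fb=lambda u:(u[0]/2.4+190,u[1]/2.4+130)
def sh(n,la,lb,z):
    print(n,[np.round(pix2w(A,fa(u),z)[:2]).tolist() for u in la],[np.round(pix2w(B,fb(u),z)[:2]).tolist() for u in lb])
sh("tab",[(275,296),(263,323),(318,311),(308,348)],[(298,249),(335,256),(270,292),(320,294)],60)
sh("knobtop",[(242,353)],[(219,203)],120)
sh("plate edges",[(206,330),(372,335),(290,265)],[(197,275),(386,275),(292,209)],50)
sh("scr top ends",[(143,288),(219,238)],[(312,152),(403,187)],70)
sh("tray corners",[(505,413),(430,521),(291,433)],[(86,446),(236,518),(187,312),(326,363)],26)
E
```

```text
tab [[531.0, -113.0], [569.0, -96.0], [510.0, -60.0], [555.0, -32.0]] [[567.0, -94.0], [529.0, -109.0], [554.0, -28.0], [511.0, -57.0]]
knobtop [[636.0, -57.0]] [[638.0, -53.0]]
plate edges [[620.0, -144.0], [484.0, 7.0], [481.0, -138.0]] [[636.0, -8.0], [476.0, -126.0], [614.0, -146.0]]
scr top ends [[640.0, -234.0], [524.0, -221.0]] [[637.0, -215.0], [524.0, -229.0]]
tray corners [[441.0, 186.0], [606.0, 213.0], [639.0, 21.0]] [[596.0, 213.0], [428.0, 190.0], [626.0, 23.0], [468.0, -9.0]]
```

step_arm --series '[[[0,0,0,0.24,-0.14,0,0],[0,0,0,0.24,-0.14,0,0],[0,0,0,0.24,-0.14,0,0],[0,0,0,0.24,-0.14,0,0],[0,0,0,0.24,-0.14,0,0],[0,0,0,0.24,-0.14,0,0],[0,0,0,0.24,-0.14,0,0],[0,0,0,0.24,-0.14,0,0],[0,0,0,0.24,-0.14,0,0],[0,0,0,0.24,-0.14,0,0],[0,0,0,0.24,-0.14,0,0],[0,0,0,0.24,-0.14,0,0]]]'

```text
clock: 2.45
eef_pos: [519.3, -275.5, 202.1]
tool_rot: [3.141, -0.0, 0.254]
force: [0.5, -1.1, -0.6]
width: 85.9
gripper_force: 0.0
```

```bash
python3 - <<'E'
from h import *
s=ctrl.read_state();print(s["clock"],s["eef_pos"],s["tool_rot"],s["qpos"])
W=ctrl.get_image("wrist");save(W,"w2.png")
for n,z in [("scraper_center",70),("plate_top",50),("plunger_knob",120),("tablet1_center",62)]:
    for r in ctrl.recognise(W,n)[:6]: print(n,round(r["score"],2),np.round(r["centre"]),np.round(pix2w(W,r["centre"],z)[:2]))
E
```

```text
2.45 [ 519.289562   -275.53391078  202.12206988] [ 3.14123865e+00 -3.22435204e-04  2.53727531e-01] [ 0.4241224   0.53692296  0.0246691   1.69778887 -0.01594318  0.90660161
 -0.86192517]
scraper_center 0.72 [412. 419.] [ 318. -440.]
scraper_center 0.63 [479. 304.] [ 475. -456.]
scraper_center 0.56 [361. 248.] [ 503. -323.]
plate_top 0.58 [ 92. 168.] [510. -57.]
plate_top 0.57 [111. 103.] [573. -70.]
plunger_knob 0.7 [56.  3.] [630. -72.]
tablet1_center 0.87 [145. 163.] [ 530. -110.]
```

View pics/w2.png

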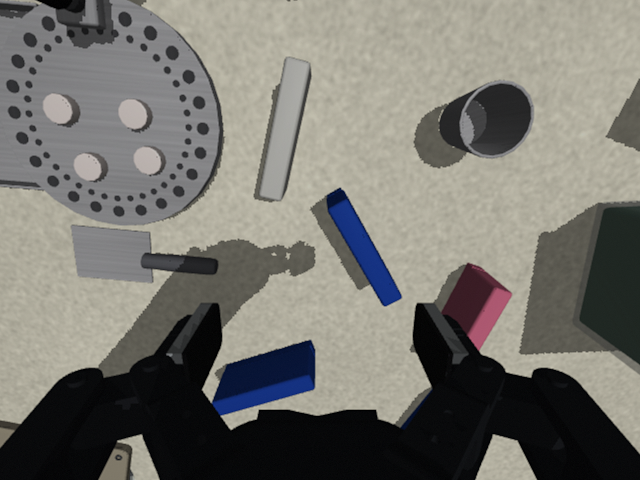

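```bash
python3 - <<'E'
from h import *
W=ctrl.get_image("wrist")
f=lambda u,z:np.round(pix2w(W,u,z)[:2],1).tolist()
print("scr",[f(u,70) for u in [(286,57),(311,62),(263,187),(284,194)]])
print("tabs",[f(u,62) for u in [(61,106),(134,112),(90,164),(148,158)]])
print("bluetop",[f(u,70) for u in [(342,189),(328,200),(401,297)]])
e=np.array([f(u,50)for u in [(219,130),(205,170),(180,200),(120,223),(205,70),(165,20),(70,205)]])
A=np.c_[2*e,np.ones(len(e))];s=np.linalg.lstsq(A,(e**2).sum(1),rcond=None)[0];print("plate",s[:2],np.sqrt(s[2]+s[0]**2+s[1]**2))
print("arm edge",[f(u,79) for u in [(69,28),(101,26)]], "tray corner",f((0,183),26), f((37,188),26))
E
```

```text
scr [[643.5, -218.1], [645.1, -238.6], [535.7, -221.4], [534.3, -241.3]]
tabs [[559.0, -37.2], [570.0, -98.7], [515.1, -63.7], [533.8, -114.3]]
bluetop [[552.0, -291.2], [539.0, -281.6], [461.7, -378.9]]
plate [560.21029355 -68.98996475] 98.79385411685608
arm edge [[619.6, -54.0], [627.1, -77.6]] tray corner [462.8, 47.8] [467.1, 10.8]
```

step_arm --series '[[[0,0,0,0.25,-0.09,0,0.45],[0,0,0,0.25,-0.09,0,0.45],[0,0,0.144,0,0,0,0.45],[0,0,0.144,0,0,0,0.45],[0,0,0,0,0,0.2,0.45],[0,0,0,0,0,0,0.45]]]'

```text
clock: 3.35
eef_pos: [580.4, -232.6, 168.9]
tool_rot: [-3.14, 0.007, 0.025]
force: [-1.0, 0.6, -0.8]
width: 47.1
gripper_force: 0.0
```

```bash
python3 - <<'E'
from h import *
W=ctrl.get_image("wrist");save(W,"w3.png");A=ctrl.get_image("side");save(A,"s3.png")
for n,z in [("scraper_center",70),("plate_top",50),("plunger_knob",120),("tablet1_center",62)]:
    for r in ctrl.recognise(W,n)[:6]: print(n,round(r["score"],2),np.round(r["centre"]),np.round(pix2w(W,r["centre"],z)[:2]))
print(w2pix(W,(585,-230,35)),w2pix(W,(585,-230,70)))
E
```

```text
scraper_center 0.91 [542. 343.] [ 474. -448.]
scraper_center 0.75 [410. 301.] [ 515. -318.]
scraper_center 0.62 [310. 212.] [ 595. -225.]
scraper_center 0.51 [366. 404.] [ 397. -287.]
plate_top 0.57 [128. 213.] [585. -63.]
plunger_knob 0.65 [ 55. 152.] [643. -63.]
tablet1_center 0.7 [185. 274.] [ 533. -113.]
[315.32501194 214.27007356] [315.03244253 224.47630193]
```

View pics/w3.png

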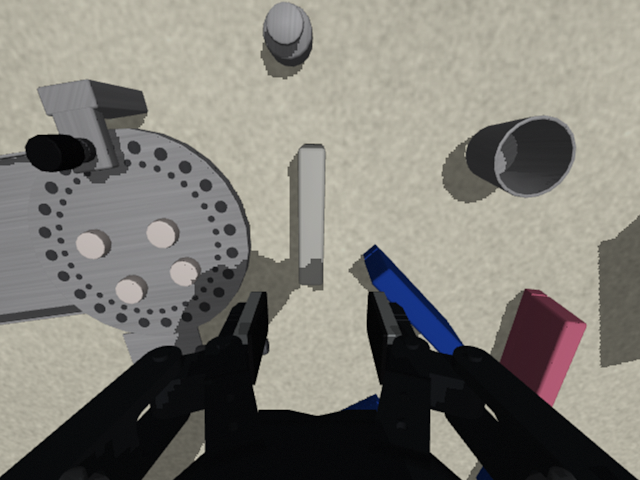

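```bash
python3 - <<'E'
from h import *
W=ctrl.get_image("wrist");print(ctrl.read_state()["eef_pos"],ctrl.read_state()["tool_rot"])
f=lambda u,z:np.round(pix2w(W,u,z)[:2],1).tolist()
print("cam",-np.array(W["R"]).T@np.array(W["t"]).ravel())
print("scr",[f(u,70) for u in [(300,150),(325,150),(299,287),(323,289)]])
T=np.array([f(u,62) for u in [(91,242),(161,231),(130,289),(183,270)]]);print("tabs",T)
e=np.array([f(u,50)for u in [(250,235),(244,192),(243,280),(225,163),(198,143),(165,131),(223,304)]])
A=np.c_[2*e,np.ones(len(e))];s=np.linalg.lstsq(A,(e**2).sum(1),rcond=None)[0];print("plate",s[:2],np.sqrt(s[2]+s[0]**2+s[1]**2))
print("arm tip",[f(u,79) for u in [(84,166),(122,160)]],"arm top",[f(u,79) for u in [(55,115),(97,108)]])
print("knob top",f((40,153),120),"knob bottom",f((72,151),97))
print("tray near edge",f((0,323),26),f((80,310),26))
E
```

```text
[ 584.39959789 -232.39058323  173.00309561] [ 3.14096881e+00 -1.67298560e-03  2.71229765e-02]
cam [ 664.00290013 -229.79397247  344.25448239]
scr [[649.7, -216.7], [650.2, -236.6], [529.8, -217.2], [528.4, -238.9]]
tabs [[ 565.1  -31.3]
 [ 577.   -94.8]
 [ 519.6  -59.2]
 [ 540.2 -110.5]]
plate [571.89025215 -81.02494626] 93.13117272957798
arm tip [[633.6, -49.1], [638.9, -79.4]] arm top [[670.4, -34.6], [676.1, -66.7]]
knob top [645.8, -50.0] knob bottom [646.0, -54.8]
tray near edge [456.3, 110.1] [474.7, 19.9]
```

step_arm --series '[[[0,0,0,0,-0.02,0.22,0.45],[0,0,0,0,0,0.22,0.45],[0,0,0,0,0,0.22,0.45],[0,0,0,0,0,0.22,0.45],[0,0,0,0,0,0,0.45],[0,0,0,0,0,0,1],[0,0,0,0,0,0,1],[0,0,0,0,0,0,1],[0,0,0,0,0,0,1],[0,0,0,0,0,0,1]]]'

```text
clock: 4.7
eef_pos: [584.4, -229.0, 40.9]
tool_rot: [3.141, -0.001, 0.028]
force: [-0.0, -0.1, -0.7]
width: 0.1
gripper_force: 0.0
```

```bash
python3 - <<'E'
from h import *
W=ctrl.get_image("wrist");W=ctrl.get_image("wrist");save(W,"w4.png");s=ctrl.read_state();print(s["eef_pos"],s["tool_rot"],s["width"],s["gripper_force"])
for n,z in [("scraper_center",70),("plate_top",50),("plunger_knob",120),("tablet1_center",62)]:
    for r in ctrl.recognise(W,n)[:6]: print(n,round(r["score"],2),np.round(r["centre"]),np.round(pix2w(W,r["centre"],z)[:2]))
E
```

```text
[ 584.34595753 -229.00421243   40.77296812] [ 3.14118037e+00 -1.16718238e-03  2.75539169e-02] 0.2532037807261834 2.252267673611641
scraper_center 0.97 [316. 228.] [ 623. -227.]
scraper_center 0.88 [625. 436.] [ 509. -400.]
scraper_center 0.77 [425. 342.] [ 566. -282.]
plate_top 0.78 [ 83. 276.] [ 588. -105.]
tablet1_center 0.77 [104. 372.] [ 537. -115.]
```

View pics/w4.png

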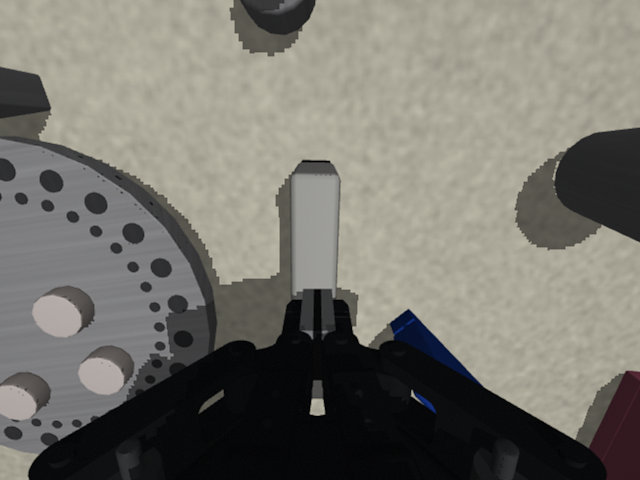

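```bash
python3 - <<'E'
from h import *
W=ctrl.get_image("wrist")
f=lambda u,z:np.round(pix2w(W,u,z)[:2],1).tolist()
print("cam",-np.array(W["R"]).T@np.array(W["t"]).ravel(),W["img"][395:410:5,317].tolist(),W["img"][250,317])
print([f(u,70) for u in [(292,175),(339,175),(293,297),(338,297),(317,400)]])
A=ctrl.get_image("side");B=ctrl.get_image("scene")
print(w2pix(A,(585,-229,60)),w2pix(B,(585,-229,60)))
def c(P):
    u=w2pix(P,(585,-229,90)).astype(int);return cv2.resize(P["img"][u[1]-60:u[1]+60,u[0]-40:u[0]+40,::-1],None,fx=4.9,fy=4.9,interpolation=2)
cv2.imwrite("pics/c5.png",np.hstack([c(A),c(B)]))
E
```

```text
cam [ 664.03309987 -226.24615735  211.77819283] [[78, 78, 77], [178, 174, 160], [167, 164, 150]] [156 156 152]
[[646.3, -216.2], [646.8, -235.9], [589.2, -216.9], [589.8, -238.2], [528.9, -230.0]]
[338.80278187 201.07493762] [251.73930065 211.74483331]
```

View pics/c5.png

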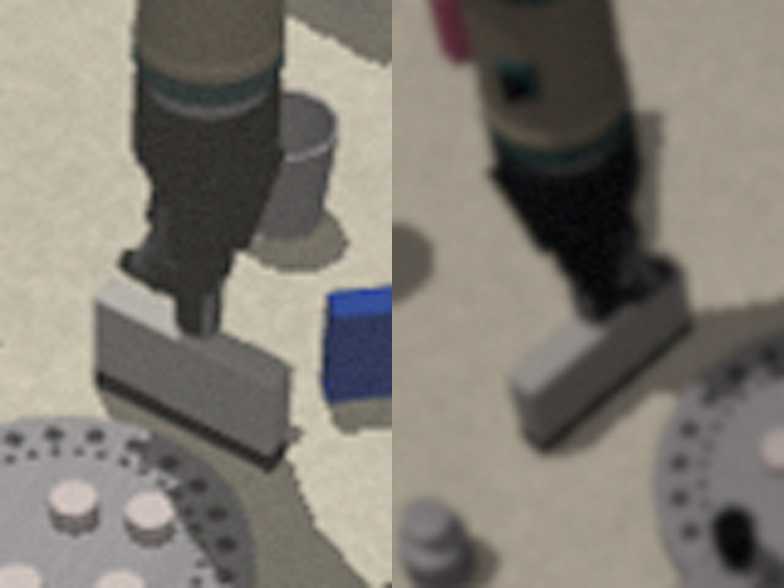

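```bash
python3 - <<'E'
from h import *
A=ctrl.get_image("side")
for z in (41,60,70,90): print(z,w2pix(A,(585,-229,z)))
W=ctrl.get_image("wrist")
for z in (41,60,80): print(z,w2pix(W,(584.4,-229,z)))
print("tip front",w2pix(W,(595.4,-229,41)))
for i in range(4):
    ctrl.get_image("wrist");s=ctrl.read_state();print(s["clock"],s["eef_pos"],s["force"],s["width"],s["gripper_force"])
E
```

```text
41 [338.63412651 206.12788585]
60 [338.80278187 201.07493762]
70 [338.89273826 198.37982632]
90 [339.07517028 192.91412676]
41 [318.04711429 280.82539807]
60 [318.15183106 296.82267813]
80 [318.28931237 317.82530279]
tip front [318.61879005 262.56639216]
5.3 [ 584.36134695 -229.01158059   40.76563894] [-0.52908136  0.42733495  6.14794274] -0.41510693903867557 2.9268648102879524
5.35 [ 584.31129451 -229.02267069   40.74319368] [-0.91408739  0.92399703  5.27577818] -0.22033865832226093 2.926953323185444
5.4 [ 584.29976109 -229.01077729   40.72746844] [-0.92792117  0.1906473   5.43830057] 0.18015185026390498 2.9266681149601936
5.45 [ 584.35266164 -229.02298057   40.7585817 ] [-0.47830375  0.15829696  6.4255146 ] 0.09235001285679374 2.9263709485530853
```

step_arm --series '[[[0,0,0,0,0,-0.1,0.45],[0,0,0,0,0,-0.1,0.45],[0,0,0,0,0,0,0.45],[0,0,0,0,0,0,0.45],[0,0,0,0,0,0,0.45]]]'

```text
clock: 5.95
eef_pos: [583.6, -228.7, 69.8]
tool_rot: [-3.141, 0.0, 0.028]
force: [-0.3, -0.8, -0.9]
width: 47.1
gripper_force: 0.0
```

step_arm --series '[[[0,0,0,0.01,0,0.1,0.45],[0,0,0,0,0,0.1,0.45],[0,0,0,0,0,0.1,0.45],[0,0,0,0,0,0.07,0.45],[0,0,0,0,0,0,0.45]]]'

```text
clock: 6.45
eef_pos: [583.5, -228.1, 11.7]
tool_rot: [-3.14, 0.004, 0.028]
force: [0.1, 0.5, 0.1]
width: 46.8
gripper_force: 0.0
```

```bash
python3 - <<'E'
from h import *
W=ctrl.get_image("wrist");save(W,"w6.png");s=ctrl.read_state();print(s["eef_pos"],s["tool_rot"],s["width"],s["force"])
E
```

```text
[ 584.38748296 -228.45877491   12.9230482 ] [-3.14068823e+00  2.43293504e-03  2.75725014e-02] 47.03550819843324 [-0.21816396 -0.3665775  -0.23982143]
```

View pics/w6.png

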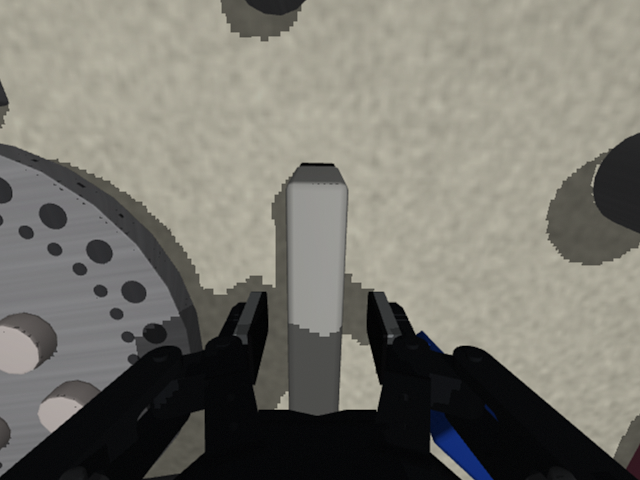

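Fingers now straddle the scraper (inner faces at columns 266 and 368, block at 288–345), but the tips sit about 30 mm higher than the TCP reading implies; I allow for that.

step_arm --series '[[[0,0,0,0,0,0.05,0.45],[0,0,0,0,0,0,0.45],[0,0,0,0,0,0,1],[0,0,0,0,0,0,1],[0,0,0,0,0,0,1],[0,0,0,0,0,0,1]]]'

```text
clock: 7.1
eef_pos: [585.8, -229.0, 7.5]
tool_rot: [3.141, -0.001, 0.028]
force: [0.9, -0.2, 2.5]
width: 20.8
gripper_force: 59.3
```

step_arm --series '[[[0,0,0,0,0,-0.1,1],[0,0,0,0,0,-0.14,1],[0,0,0,0,0,-0.14,1],[0,0,-0.085,-0.07,-0.03,0,1],[0,0,-0.086,-0.07,-0.04,0,1],[0,0,0,0,0,0,1],[0,0,0,0,0,0,1],[0,0,0,0,0,0,1]]]'

```text
clock: 7.9
eef_pos: [564.6, -220.0, 64.2]
tool_rot: [3.141, -0.001, 0.161]
force: [0.3, 0.6, -2.7]
width: 21.1
gripper_force: 58.9
```

```bash
python3 - <<'E'
from h import *
P=ctrl.get_image("side");s=ctrl.read_state();print(s["eef_pos"],s["tool_rot"],s["width"],s["gripper_force"],s["force"])
W=ctrl.get_image("wrist")
print(-np.array(W["R"]).T@np.array(W["t"]).ravel())
b=cv2.resize(P["img"][150:330,210:430,::-1],None,fx=2,fy=2,interpolation=2);w=cv2.resize(W["img"][:,:,::-1],(480,360))[:, :340]
cv2.imwrite("pics/b7.png",np.hstack([b,w]))
E
```

```text
[ 564.45375605 -219.93788152   64.04206852] [ 3.14105875e+00 -6.93283139e-04  1.60951426e-01] 21.18822418661088 58.855385184288025 [-0.19086318 -0.3153219  -1.64677355]
[ 643.20985711 -206.5289936   235.03998031]
```

View pics/b7.png

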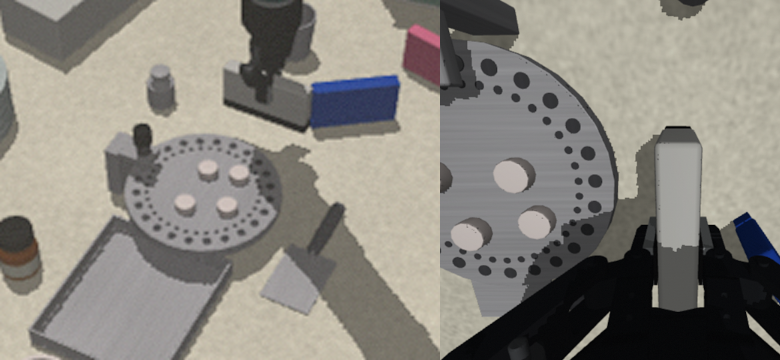

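step_arm --series '[[[0,0,0,0,0,0.025,1],[0,0,0,0,-0.15,0,1],[0,0,0,0,-0.15,0,1],[0,0,0,0,-0.1,0,1],[0,0,0,0,-0.05,0,1],[0,0,0,0,-0.05,0,1],[0,0,0,0,-0.05,0,1],[0,0,0,0,-0.05,0,1],[0,0,0,0,-0.05,0,1],[0,0,0,0,-0.05,0,1],[0,0,0,0,-0.05,0,1],[0,0,0,0,-0.05,0,1]]]'

```text
clock: 9.2
eef_pos: [544.3, -100.6, 60.2]
tool_rot: [3.142, -0.0, 0.162]
force: [-0.5, -0.4, -1.2]
width: 21.3
gripper_force: 59.0
```

```bash
python3 - <<'E'
from h import *
P=ctrl.get_image("side");s=ctrl.read_state();print(s["eef_pos"],s["tool_rot"],s["width"],s["gripper_force"],s["force"])
W=ctrl.get_image("wrist")
b=cv2.resize(P["img"][150:330,210:430,::-1],None,fx=2,fy=2,interpolation=2);w=cv2.resize(W["img"][:,:,::-1],(480,360))[:, :340]
cv2.imwrite("pics/b8.png",np.hstack([b,w]))
E
```

```text
[544.03802627 -98.70218012  60.11787545] [-3.14015332e+00  2.98329831e-04  1.63632402e-01] 21.351348726856433 59.031402468681335 [ 0.10250413  0.70959004 -2.68657004]
```

View pics/b8.png

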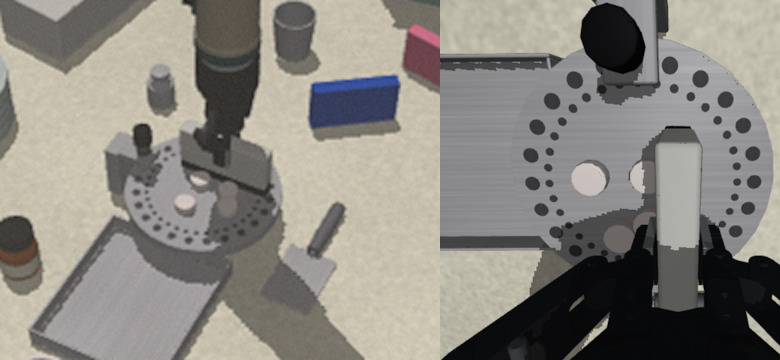

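step_arm --series '[[[0,0,0,0,-0.05,0,1],[0,0,0,0,-0.05,0,1],[0,0,0,0,-0.05,0,1],[0,0,0,0,-0.05,0,1],[0,0,0,0,-0.05,0,1],[0,0,0,0,-0.05,0,1],[0,0,0,0,-0.05,0,1],[0,0,0,0,-0.05,0,1],[0,0,0,0,-0.05,0,1],[0,0,0,0,-0.05,0,1],[0,0,0,0,-0.05,0,1],[0,0,0,0,-0.05,0,1]]]'

```text
clock: 10.5
eef_pos: [529.8, -11.7, 60.2]
tool_rot: [-3.142, -0.0, 0.162]
force: [0.5, 0.2, -2.2]
width: 21.5
gripper_force: 59.0
```

step_arm --series '[[[0,0,0,0,-0.05,0,1],[0,0,0,0,-0.05,0,1],[0,0,0,0,-0.05,0,1],[0,0,0,0,-0.05,0,1],[0,0,0,0,-0.05,0,1],[0,0,0,0,-0.04,0,1],[0,0,0,0,0,0,1],[0,0,0,0,0,0,1]]]'

```text
clock: 11.3
eef_pos: [522.9, 30.5, 60.2]
tool_rot: [3.141, -0.0, 0.162]
force: [-0.3, -0.9, -1.5]
width: 21.5
gripper_force: 59.0
```

```bash
python3 - <<'E'
from h import *
s=ctrl.read_state();print(s["clock"],s["eef_pos"],s["tool_rot"],s["width"],s["gripper_force"],s["force"])
for n in ("wrist","side","scene"):
    W=ctrl.get_image(n);save(W,n+"9.png")
    for r in ctrl.recognise(W,"tablet1_center")[:8]: print(n,round(r["score"],2),np.round(r["centre"]),np.round(pix2w(W,r["centre"],9)[:2]),np.round(pix2w(W,r["centre"],56)[:2]))
E
```

```text
11.3 [522.94909398  30.52721052  60.20298973] [ 3.14131710e+00 -1.69596567e-04  1.62082969e-01] 21.503125765559766 59.02889370918274 [-0.33210819 -0.87537962 -1.45553103]
wrist 0.9 [270. 256.] [513.  64.] [532.  59.]
wrist 0.73 [511. 193.] [584. -91.] [587. -62.]
wrist 0.2 [274. 220.] [540.  64.] [553.  59.]
side 0.5 [293. 295.] [516.  63.] [493.  90.]
scene 0.65 [350. 266.] [500.  63.] [520.  78.]
```

```bash
python3 - <<'E'
import cv2,numpy as np
w=cv2.imread("pics/wrist9.png");s=cv2.imread("pics/side9.png")[190:360,210:400];c=cv2.imread("pics/scene9.png")[190:340,250:420]
w=cv2.resize(w,(420,315));s=cv2.resize(s,None,fx=2.0,fy=2.0,interpolation=2);c=cv2.resize(c,None,fx=1.9,fy=1.9,interpolation=2)
O=np.zeros((600,800,3),np.uint8)
O[:315,:420]=w;O[:340,420:800]=s;O[315:600,:323]=c
cv2.imwrite("pics/f9.png",O)
E
```

```text
(no output)
```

View pics/f9.png

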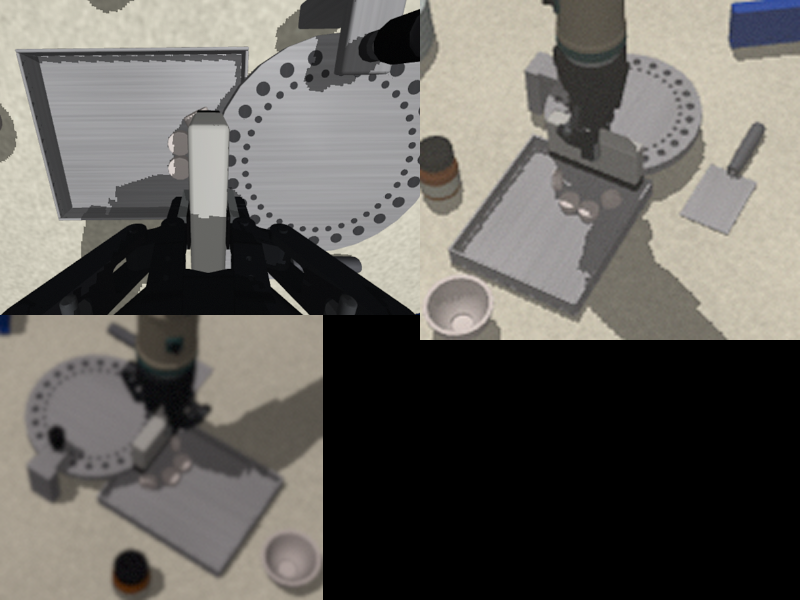

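The plate is empty, and four tablets lie in the tray below the scraper (side crop 557–610, 183–211). Now I put the scraper back.

step_arm --series '[[[0,0,0,0,0,-0.15,1],[0,0,0,0,0,-0.15,1],[0,0,0,0,0.2,0,1],[0,0,0,0,0.2,0,1],[0,0,0,0,0.2,0,1],[0,0,0,0,0.2,0,1],[0,0,0,0,0.2,0,1],[0,0,0,0,0.2,0,1],[0,0,0,0,0.2,0,1],[0,0,0,0.05,0.2,0,1],[0,0,0,0.04,0.22,0,1],[0,0,0,0,0,0,1]]]'

```text
clock: 12.8
eef_pos: [580.6, -244.0, 105.3]
tool_rot: [3.136, -0.001, 0.155]
force: [0.2, 0.3, -2.1]
width: 21.4
gripper_force: 59.2
```

```bash
python3 - <<'E'
from h import *
s=ctrl.read_state();print(s["clock"],s["eef_pos"],s["tool_rot"])
P=[ctrl.get_image(n) for n in ("side","scene","wrist")]
for n,W in zip(("side","scene","wrist"),P):
    save(W,n+"10.png")
    for r in ctrl.recognise(W,"tablet1_center")[:8]: print(n,round(r["score"],2),np.round(r["centre"]),np.round(pix2w(W,r["centre"],9)[:2]),np.round(pix2w(W,r["centre"],56)[:2]))
# bright-white blobs in the tray region of both views
for W in P[:2]:
    C=np.array([w2pix(W,(x,y,8)) for x,y in [(441,186),(601,213),(632,22),(468,-9)]]).astype(np.int32)
    m=np.zeros((480,640),np.uint8);cv2.fillPoly(m,[C],255)
    g=W["img"].astype(int);w=((g[:,:,0]-g[:,:,2]>9)&(m>0)&(g[:,:,0]>110)).astype(np.uint8)
    n,l,st,ce=cv2.connectedComponentsWithStats(w)
    for i in range(1,n):
        if st[i,4]>8: print("blob",st[i,4],np.round(pix2w(W,ce[i],9)[:2]))
E
```

```text
12.8 [ 580.62935376 -244.00717144  105.28733933] [ 3.13598500e+00 -1.23377177e-03  1.55038537e-01]
scene 0.5 [350. 267.] [502.  65.] [521.  80.]
blob 42 [576.  45.]
blob 62 [504.  28.]
blob 164 [528.  61.]
blob 36 [493.  27.]
blob 139 [524.  58.]
blob 36 [564.  40.]
```

step_arm --series '[[[0,0,0,0,0,0.2,1],[0,0,0,0,0,0.2,1],[0,0,0,0,0,0.15,1],[0,0,0,0,0,0.06,1],[0,0,0,0,0,0.03,1],[0,0,0,0,0,0,1],[0,0,0,0,0,0,1]]]'

```text
clock: 13.8
eef_pos: [581.2, -236.9, 10.4]
tool_rot: [3.141, -0.002, 0.162]
force: [0.8, -0.3, -1.4]
width: 21.3
gripper_force: 59.3
```

step_arm --series '[[[0,0,0,0,0,0.012,1],[0,0,0,0,0,0.006,1],[0,0,0,0,0,0,1]]]'

```text
clock: 14.1
eef_pos: [580.8, -236.9, 7.4]
tool_rot: [3.141, -0.001, 0.162]
force: [-1.1, 1.0, 3.7]
width: 21.1
gripper_force: 59.9
```

step_arm --series '[[[0,0,0,0,0,0,0.45],[0,0,0,0,0,0,0.45],[0,0,0,0,0,0,0.45],[0,0,0,0,0,-0.1,0.45],[0,0,0,0,0,-0.2,0.45],[0,0,0,0,0,-0.3,0.45],[0,0,0,0,0,-0.3,0.45],[0,0,0,0,0,-0.1,0.45],[0,0,0,0,0,0,0.45]]]'

```text
clock: 15.0
eef_pos: [582.5, -237.7, 160.8]
tool_rot: [3.138, -0.007, 0.162]
force: [0.1, -0.4, -0.9]
width: 47.0
gripper_force: 0.0
```

step_arm --series '[[[0,0,0,0.03,-0.25,0,0.45],[0,0,0,0.03,-0.25,0,0.45],[0,0,0,0.03,-0.25,0,0.45],[0,0,0,0.03,-0.25,0,0.45],[0,0,0,0,-0.17,0,0.45],[0,0,0,0,0,0,0.45],[0,0,0,0,0,0,0.45],[0,0,0,0,0,0,0.45]]]'

```text
clock: 15.8
eef_pos: [569.3, -62.2, 156.1]
tool_rot: [3.141, 0.001, 0.16]
force: [-0.3, -0.9, -0.3]
width: 47.1
gripper_force: 0.0
```

```bash
python3 - <<'E'
from h import *
s=ctrl.read_state();print(s["clock"],s["eef_pos"],s["tool_rot"],s["width"])
W=ctrl.get_image("wrist");save(W,"w11.png")
print("cam",-np.array(W["R"]).T@np.array(W["t"]).ravel())
for n,z in [("plunger_knob",108),("plate_top",50)]:
    for r in ctrl.recognise(W,n)[:3]: print(n,round(r["score"],2),np.round(r["centre"]),np.round(pix2w(W,r["centre"],z)[:2]))
for x,y in [(632,-60),(642,-50),(637,-55)]: print(w2pix(W,(x,y,120)),w2pix(W,(x,y,97)))
# dark blobs near
u=w2pix(W,(637,-55,110)).astype(int);g=W["img"].max(2);m=(g<45).astype(np.uint8)
m[330:]=0
n,l,st,ce=cv2.connectedComponentsWithStats(m)
for i in range(1,n):
    if st[i,4]>150: print("dark",st[i].tolist(),np.round(ce[i]),np.round(pix2w(W,ce[i],120)[:2]))
for nm in ("side","scene"):
    P=ctrl.get_image(nm);save(P,nm+"11.png")
    for r in ctrl.recognise(P,"scraper_center")[:5]: print(nm,round(r["score"],2),np.round(r["centre"]),np.round(pix2w(P,r["centre"],35)[:2]))
    for r in ctrl.recognise(P,"plunger_knob")[:2]: print(nm,"knob",round(r["score"],2),np.round(r["centre"]),np.round(pix2w(P,r["centre"],108)[:2]))
E
```

```text
15.8 [569.32655113 -62.20941975 156.06182684] [3.14063488e+00 9.36023562e-04 1.60089105e-01] 47.120670914270654
cam [648.34240121 -48.76411456 326.92113331]
plunger_knob 0.83 [324. 144.] [641. -54.]
plate_top 0.95 [325. 220.] [577. -67.]
[330.87069    161.61574441] [329.50281564 158.5760634 ]
[317.19952777 141.88246586] [317.16456198 140.74945461]
[324.09610799 151.83715269] [323.38332775 149.73447855]
dark [23, 0, 84, 61, 4036] [67. 26.] [680.  93.]
dark [82, 39, 45, 30, 215] [111.  59.] [667.  70.]
dark [486, 52, 21, 31, 231] [495.  67.] [ 698. -141.]
dark [305, 124, 39, 40, 1183] [324. 143.] [642. -54.]
dark [471, 170, 39, 117, 732] [483. 224.] [ 609. -163.]
dark [249, 288, 19, 42, 505] [260. 313.] [522. -29.]
dark [366, 292, 20, 38, 470] [374. 314.] [ 533. -108.]
dark [530, 293, 35, 37, 519] [546. 315.] [ 552. -227.]
dark [222, 302, 24, 28, 341] [234. 316.] [516. -11.]
dark [389, 302, 24, 28, 318] [400. 317.] [ 535. -127.]
side 0.95 [428. 177.] [ 453. -481.]
side 0.84 [440. 245.] [ 299. -270.]
side 0.76 [342. 209.] [ 575. -232.]
side knob 0.67 [280. 217.] [644. -54.]
side knob 0.22 [355. 164.] [ 605. -332.]
scene 0.89 [256. 209.] [ 561. -240.]
scene 0.7 [239. 140.] [ 426. -467.]
scene 0.67 [319. 153.] [ 294. -253.]
scene 0.56 [249. 173.] [ 489. -350.]
scene 0.56 [259. 105.] [ 286. -526.]
scene knob 0.64 [281. 251.] [630. -60.]
scene knob 0.21 [196. 188.] [ 658. -368.]
```

step_arm --series '[[[0,0,0,0.24,0.014,0,0.45],[0,0,0,0.235,0.014,0,0.45],[0,0,0,0,0,0,0.45],[0,0,0,0,0,0.15,0.45],[0,0,0,0,0,0.15,0.45],[0,0,0,0,0,0.1,0.45],[0,0,0,0,0,0.1,0.45],[0,0,0,0,0,0.08,0.45],[0,0,0,0,0,0.06,0.45],[0,0,0,0,0,0,0.45],[0,0,0,0,0,0,0.45]]]'

```text
clock: 17.35
eef_pos: [641.0, -53.3, 60.7]
tool_rot: [3.141, -0.001, 0.162]
force: [0.4, -0.2, -0.9]
width: 47.4
gripper_force: 0.0
```

```bash
python3 - <<'E'
from h import *
s=ctrl.read_state();print(s["clock"],s["eef_pos"],s["tool_rot"],s["force"])
W=ctrl.get_image("wrist");save(W,"w12.png")
for r in ctrl.recognise(W,"plunger_knob")[:3]: print(round(r["score"],2),np.round(r["centre"]),np.round(pix2w(W,r["centre"],115)[:2]))
g=W["img"].max(2)
for row in range(200,420,15): print(row,"".join("#" if v<45 else "+" if v<90 else "." for v in g[row,220:420:4]))
E
```

```text
17.35 [640.98572754 -53.29411972  60.73740119] [ 3.14144995e+00 -5.57218934e-04  1.61796374e-01] [ 0.3582765  -0.24382452 -0.88582281]
0.63 [318. 330.] [644. -53.]
200 ................+++++++++++++++++++...............
215 ..................................................
230 ..................................................
245 ++..............++...............++...............
260 ++....++++......++........................+++.....
275 #++....+++....++##...............++++............+
290 ++++++####++++++++.+++#####+++..++++++...++++.....
305 ###+###+++##++++++++############+++++###+++##...++
320 ++###+++####+++++++#############+++++####+++###+..
335 ####+++#####++++++###############++++#####.++####.
350 ###########++++++++#############......############
365 ##########+++++++++.....+##............###########
380 #########++++++.........................##########
395 #########+..............................+#########
410 ##################+............+#######+##########
```

step_arm --series '[[[0,0,0,0,0,0,1],[0,0,0,0,0,0,1],[0,0,0,0,0,0,1],[0,0,0,0,0,0,1]]]'

```text
clock: 17.85
eef_pos: [641.5, -54.8, 61.5]
tool_rot: [3.14, -0.002, 0.161]
force: [-0.6, -2.6, 6.5]
width: 22.2
gripper_force: 58.8
```

step_arm --series '[[[0,0,0,0,0,-0.03,1],[0,0,0,0,0,-0.03,1],[0,0,0,0,0,-0.03,1],[0,0,0,0,0,-0.03,1],[0,0,0,0,0,-0.012,1],[0,0,0,0,0,0,1],[0,0,0,0,0,0,1],[0,0,0,0,0,0,1]]]'

```text
clock: 18.65
eef_pos: [641.4, -54.8, 78.6]
tool_rot: [3.139, -0.001, 0.161]
force: [5.9, -4.7, -12.0]
width: 21.7
gripper_force: 59.2
```

```bash
python3 - <<'E'
from h import *
s=ctrl.read_state();print(s["clock"],s["eef_pos"],s["force"],s["width"],s["gripper_force"])
for nm in ("side","scene"):
    P=ctrl.get_image(nm);save(P,nm+"13.png")
    for r in ctrl.recognise(P,"scraper_center")[:5]: print(nm,round(r["score"],2),np.round(r["centre"]),np.round(pix2w(P,r["centre"],35)[:2]))
    for r in ctrl.recognise(P,"tablet1_center")[:6]: print(nm,"tab",round(r["score"],2),np.round(r["centre"]),np.round(pix2w(P,r["centre"],9)[:2]))
    C=np.array([w2pix(P,(x,y,8)) for x,y in [(441,186),(601,213),(632,22),(468,-9)]]).astype(np.int32)
    m=np.zeros((480,640),np.uint8);cv2.fillPoly(m,[C],255)
    g=P["img"].astype(int);w=((g[:,:,0]-g[:,:,2]>9)&(m>0)&(g[:,:,0]>100)).astype(np.uint8)
    n,l,st,ce=cv2.connectedComponentsWithStats(w)
    for i in range(1,n):
        if st[i,4]>8: print("blob",st[i].tolist(),np.round(pix2w(P,ce[i],9)[:2]))
E
```

```text
18.65 [641.38882103 -54.83088945  78.60596284] [  5.92603429  -4.70213812 -12.02375874] 21.73394153816925 59.17369365692139
side 0.91 [386. 196.] [ 507. -345.]
side 0.9 [341. 209.] [ 577. -228.]
side 0.9 [427. 178.] [ 453. -476.]
side 0.65 [441. 244.] [ 298. -276.]
side tab 0.66 [296. 292.] [513.  51.]
side tab 0.41 [292. 202.] [ 719. -194.]
blob [276, 275, 5, 10, 39] [576.  45.]
blob [301, 285, 10, 9, 47] [502.  29.]
blob [280, 287, 20, 14, 127] [526.  62.]
scene 0.94 [270. 105.] [ 260. -503.]
scene 0.93 [319. 152.] [ 292. -255.]
scene 0.71 [237. 139.] [ 428. -472.]
scene 0.66 [248. 186.] [ 523. -319.]
scene 0.56 [248. 216.] [ 591. -240.]
scene tab 0.4 [349. 268.] [508.  66.]
blob [326, 274, 5, 5, 19] [563.  42.]
```

step_arm --series '[[[0,0,0,0,0,-0.012,1],[0,0,0,0,0,-0.012,1],[0,0,0,0,0,0,1],[0,0,0,0,0,0,1]]]'

```text
clock: 19.35
eef_pos: [641.4, -54.8, 81.7]
tool_rot: [3.14, -0.001, 0.161]
force: [7.9, -4.8, -14.4]
width: 22.1
gripper_force: 60.9
```

step_arm --series '[[[0,0,0,0,0,-0.012,1],[0,0,0,0,0,0,1],[0,0,0,0,0,0,1],[0,0,0,0,0,0,1],[0,0,0,0,0,0,1]]]'

```text
clock: 19.85
eef_pos: [641.3, -54.8, 81.8]
tool_rot: [3.139, -0.0, 0.161]
force: [9.9, -4.9, -25.3]
width: 22.2
gripper_force: 60.7
```

```bash
python3 - <<'E'
from h import *
for i in range(3):
    P=ctrl.get_image("side");s=ctrl.read_state();print(s["clock"],s["eef_pos"],s["force"],s["gripper_force"])
W=ctrl.get_image("wrist")
# knob row extent in wrist vs grasp (before: 288..365) to detect slip
g=W["img"].max(2);print([r for r in range(270,400,2) if (g[r,312:326]<45).mean()>.6])
for r in ctrl.recognise(W,"plunger_knob")[:1]: print(r["centre"])
E
```

```text
19.9 [641.34339818 -54.82086196  81.80609584] [  9.47598051  -5.3713481  -25.58323596] 60.65119385719299
19.95 [641.28205773 -54.84188217  81.78739757] [ 10.4064627   -5.60864195 -24.91978722] 60.65121352672577
20.0 [641.29662594 -54.85812682  81.79758762] [ 10.19375115  -5.9352899  -25.60954662] 60.65181791782379
[290, 292, 294, 296, 298, 300, 302, 304, 306, 308, 310, 312, 314, 316, 318, 320, 322, 324, 326, 328, 330, 332, 334, 336, 338, 340, 342, 344, 346, 348, 350, 352, 354, 356, 358, 360, 362]
[317.0, 327.6]
```

```bash
python3 -c "
from cell import ctrl
print(ctrl.finish_job())"
```

```text
the job is handed in; nothing more can be done
None
```

The job is handed in, with no verdict returned: all four tablets were swept into the tray, the scraper is back upright beyond the plate edge, and the fingers hold the plunger knob up against its hard stop (about 20 mm of travel, 25 N).

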